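# Load the die cassette and clamp it home

### The arm

A 6-joint arm with a two-finger parallel gripper is mounted at the origin on a cart in front of the work surface, level with it; the furniture and walls round the work are solid. World frame = base frame: x ahead of the robot, y to its left, z up, the work surface at z = 0. Lengths are in mm, angles in rad, forces in N, time in s.
With the tool pointing down it reaches from about 350 to 975 mm from the base axis. Payload 7.1 kg.
Tool frame: the origin (TCP) lies at the very end of the fingers, on their centre line; the grasp point (between the pads) lies 19 mm behind it (ctrl.tcp_to_grasp is the distance from the TCP to the grasp point, in mm); z points along the fingers, x is the direction in which the jaws open and shut, and the axes are right-handed (so a half turn about z gives the same grasp; the last joint's range is limited). The gripper opens to 88 mm and grips with 3 to 60 N. Pads are 20 mm wide; open, the fingers measure 115 mm over their backs; the gripper's body (75 mm by 178 mm) begins 61 mm behind the grasp point.
Start: joints at [-1.169, 0.423, 1.63, -0, 1.089, -0.019], TCP at [255.322, -570.452, 222.675] pointing down, gripper open.
Joint ranges: [-3, 3], [-0.9, 2.11], [0.09, 2.58], [-1.31, 4.45], [0.11, 2.69], [-2.54, 2.54]. Speed limits (rad/s): [2.39, 2.39, 3.01, 3.14, 3.14, 3.14].

### API

Orientations are given as a rotation vector (axis times angle).
In Python, from workcell import get_obs, viewer, ctrl, masks_of gives the robot as it stands. The module is installed in compiled form; this text tells all that it offers.
- The arm moves only by the shell command python3 -m inch 'ROWS'. ROWS is JSON, a list of rows, each an object of numbers: "tx", "ty", "tz": the shift along the tool's x, y, z in cm; "ax", "ay", "az": the turn, a rotation vector about the tool's x, y, z in degrees; "jaw": the opening, from 0 (shut) to 1 (fully open). In form: [{"tx": .., "ty": .., "tz": .., "ax": .., "ay": .., "az": .., "jaw": ..}, ...]. A call has 1 to 12 rows; each row shifts and turns the commanded pose from where the row before left it, along the tool's axes as they then stand; what a row does not reach is not made up. A row lasts 1/8 s, in which the tool goes at most 62.5 mm and 10.7 degrees, less where a joint would pass 70% of its speed; a pose out of reach is approached as far as the arm can. A call is refused whole if a number of a shift passes 6.25 or a number of a turn 10.7, either way. A call with a gripper value outside its range is refused whole. The fingers move at their own pace and stop on an object; the grip force is fixed at half the most. Time passes only in rows, so rows that do not move let the fingers close. It gives the time, the measured TCP pose, the force and the opening at its end, in the units of the state.
- get_obs(): the state, without advancing time (a new reading comes with each control period).
- viewer.get_image(name): name is "side" or "top" or "wrist"; returns (picture, depth): 384x512x3 uint8, red, green, blue; 384x512 float32, mm along the optical axis (not along the pixel's ray), 0 where there is no reading.
- viewer.get_calibration(name): a dict with "fx", "fy", "cx", "cy" (pixels), "rvec" (rotation vector, rad) and "tvec" (3), from world to camera coordinates, as OpenCV has them. Camera axes: x right, y down, z forward; pixel columns grow to the right and rows downward; lengths in mm; the calibration is good to about 2 mm. A picture is of the moment at which its call begins: read the wrist's pose just before it. get_calibration takes no time and is no camera call; for the wrist camera it gives the pose at the moment of the call.
- ctrl.close_job(): hands the job in, once; it reports no verdict.
Trained networks look in the newest picture that a camera, given by its name, has taken for a name from the list of things; names that differ only in an ending like _2 or _b are one class to them, and where a whole thing is asked for, a point or a joint stands for the part that bears it (a point fixed in the world has none). Each returns a list of dicts, best first, with "score" (0 to 1); they miss things now and then, are a little off and sometimes report something else, mostly with a low value. They report only what shows in the picture. A call takes as long as a camera call.
- masks_of(camera, thing): "pixels" (384x512 bool, what is visible of it) and "location" ([column, row] in pixels, amid what is visible of it).
The state is a dict: "t": time; "qpos": joint angles; "qvel": joint speeds; "joint_torque": joint torques, N m; "ee_pos": TCP position; "orientation": TCP orientation; "ft_force": force on the tool from outside, world axes, zero at the start; "moment": the same for the moment, N m; "width": finger opening in mm.
Only numpy, scipy, OpenCV 4.12 (cv2) and the standard library are available. Lean on these libraries where they do the work, as an engineer would, in place of code of your own. Each camera call takes 0.05 s, during which the arm holds its last target. There are 200 camera calls.

### The job

Put the loose die cassette upright into the pocket of the cradle on the bench press and let go of it, then swing the orange-handled clamp over and press it down until it has driven the cassette fully home on the solid seat at the bottom, past the springy part of the travel. Press by feel, firmly but without crushing it, leave the clamp closed on the cassette, and do not push the loupe or the pliers about.

Things in the scene. Friction and masses are not known exactly. Their poses are not given: they have to be found in the camera images.
- cassette_center (a point): Centre of the loose die cassette, 22 mm above its underside: a steel block 40 (its x) x 34 (its y) x 26 mm high with a chamfered foot, and on top a brass grip tab 12 (x) x 26 (y) x 18 mm high; 44 mm high in all, about 0.14 kg. Grip the tab across its 12 mm (along x), fingertips just above the block. It fits the cradle either way round (half a turn about z). z is up.
- press: The fixed bench press: a dark steel base plate 110 (x) x 8 mm thick, from y = -110 to +100 mm, with two green hinge cheeks 85 mm high at y = -75 mm; turned up to 0.35 rad about the vertical. Origin on the bench top below the middle of the cradle; z up.
- cradle: The dark steel cradle on the press, same origin (bench top, under the middle of the pocket) and axes. Outside 66 (x) x 60 (y) mm, top 34 mm above the bench. Its pocket is 42 (x) x 36 (y) mm, so 1 mm clearance on each side of the cassette, with a 2.5 mm chamfer at the mouth.
- pocket_mouth (a point): Middle of the pocket's mouth, 34 mm above the bench. A sprung lifter in it first stops the cassette's underside 10 mm down (24 mm above the bench); it yields from 5 N, 0.4 N more per mm. The solid seat below is set by a stop screw, hidden and not measured: it stops the underside somewhere from 12 to 20 mm above the bench.
- clamp_hinge (a point): Point on the clamp's hinge axis, at press (0, -75, 75) mm; the axis runs along the press's x. The hinge is stiff and stays where it is left: about 7 N at the handle swings it.
- clamp: The clamp arm, a steel bar 14 mm wide with origin on its hinge axis, x along the hinge (as the press's x), y along the arm to the handle. It turns about x only: level over the cradle with z up when closed (at home 0 to 0.11 rad above level); at the start it stands up, leaning back, 1.75 to 2.05 rad from closed.
- presser (a point): Lowest point of the domed presser below the arm, 75 mm from the hinge: it bears on the top of the cassette's tab. It meets the tab with the arm about 0.16 rad above level.
- handle (a point): Middle of the orange T-handle, 150 mm from the hinge axis: a round bar 16 mm thick, 116 mm long along the clamp's x, joined to the arm at its middle. Closed, it lies 75 to 91 mm above the bench. Pushing down on it takes about 6 to 10 N against the spring, then rises steeply once the cassette is on its seat: 15 to 25 N is a firm press, 38 N (75 N on the cassette) crushes it.
- loupe: Black eye loupe, 35 mm wide, 26 mm high, bystander. Origin under its centre.
- pliers: Red-handled flat pliers lying on the bench, 145 mm long along its y, 40 mm wide, 13 mm high, bystander. Origin under its centre.

How it is judged (in metres and radians):
On the way, in this order (a step that is already met when the one before it is completed fails the run):
1. the cassette stands in the pocket, let go, with the clamp still open (horizontal distance between cassette_center and cradle below 0.004 m and angle between cassette_center's own z axis and vertical below 0.1 rad and angle between the x axis of cassette_center and the x axis of cradle, either way round below 0.12 rad and z of cassette_center in the frame of cradle below 0.049 m and contact force between the fingers and cassette below 0.3 N and angle between clamp's own z axis and vertical above 0.6 rad), for 0.2 s.
2. the clamp presses the cassette firmly down on the solid seat (horizontal distance between cassette_center and cradle below 0.004 m and angle between cassette_center's own z axis and vertical below 0.1 rad and angle between the x axis of cassette_center and the x axis of cradle, either way round below 0.12 rad and contact force between clamp and cassette above 8 N and contact force between cassette and cradle above 5 N and angle between clamp's own z axis and vertical below 0.2 rad), for 0.1 s.
At the end, for the whole second after the job is handed in: Cassette in the pocket (4 mm of its middle, upright to 0.1 rad, square to 0.12 rad, centre under 44 mm above the bench), resting on the solid seat (over 0.5 N on the cradle), clamp within 0.2 rad of level and bearing on it with over 2 N, all at rest (horizontal distance between cassette_center and cradle below 0.004 m and angle between cassette_center's own z axis and vertical below 0.1 rad and angle between the x axis of cassette_center and the x axis of cradle, either way round below 0.12 rad and z of cassette_center in the frame of cradle below 0.044 m and angle between clamp's own z axis and vertical below 0.2 rad and contact force between clamp and cassette above 2 N and contact force between cassette and cradle above 0.5 N and linear speed of cassette below 0.01 m/s); the robot touches nothing.
It fails at once if the cassette is crushed: more than 75 N between clamp and cassette, or between cassette and cradle (contact force between clamp and cassette above 75 N or contact force between cassette and cradle above 75 N).
It fails at once if the loupe or the pliers are pushed more than 3 cm (distance of any of loupe, pliers from where it was at the start of the episode above 0.03 m).
It also fails if it takes over 59 s, if anything falls off the work surface, if the arm or the gripper's body presses on something with over 40 N, if the wrist force passes 120 N, or if a joint passes its speed limit or range.

## Working session

There is one attempt and no reset: what is moved stays moved. The work goes in short steps, Python scripts to look and compute and a shell command to move; the robot and the scene stay as the last step left them, time stands still between calls to the robot, and variables do not carry over. Pictures are saved under pics/ and viewed, about 8 in all and at most 12, crops included, and the job is handed in when it is done.

```bash
mkdir -p pics
cat > h.py <<'E'
import numpy as np, cv2
from workcell import get_obs, viewer, ctrl, masks_of
from scipy.spatial.transform import Rotation as R
def grab(n):
    c=viewer.get_calibration(n); im,d=viewer.get_image(n); return im,d,c
def cloud(d,c):
    v,u=np.mgrid[:d.shape[0],:d.shape[1]]
    P=np.stack([(u-c['cx'])/c['fx']*d,(v-c['cy'])/c['fy']*d,d],-1)
    Rm=R.from_rotvec(np.ravel(c['rvec'])).as_matrix()
    W=(P-np.ravel(c['tvec']))@Rm
    W[d<=0]=np.nan
    return W
def save(im,n): cv2.imwrite('pics/'+n,cv2.cvtColor(im,cv2.COLOR_RGB2BGR))
E
python3 - <<'E'
from h import *
o=get_obs(); print(o)
ims=[]
for n in ['top','side']:
    im,d,c=grab(n); ims.append(im); W=cloud(d,c)
    for t in ['cassette_center','press','cradle','clamp','handle','loupe','pliers']:
        for m in masks_of(n,t)[:2]:
            p=W[m['pixels']]; p=p[~np.isnan(p[:,0])]
            if len(p)<5: continue
            print(n,t,round(m['score'],2),np.round(m['location']),len(p),np.round(np.median(p,0)),np.round(np.percentile(p,2,0)),np.round(np.percentile(p,98,0)))
    np.savez(n+'.npz',im=im,W=W)
save(np.hstack(ims)[:, :],'a.png'); 
i=cv2.resize(np.hstack(ims),(800,300)); save(i,'a.png')
E
```

```text
{'t': 0.0, 'qpos': array([-1.16899096e+00,  4.23860350e-01,  1.63069219e+00,  5.08921309e-07,
        1.08860126e+00, -1.90148672e-02]), 'qvel': array([-0.00123137,  0.00220221,  0.00050886,  0.00014244, -0.00038848,
        0.00037905]), 'joint_torque': array([-7.38552080e-04, -5.44632554e+01, -2.73671025e+01,  6.42871438e-02,
        2.27328931e-02, -1.37059124e-04]), 'ee_pos': array([ 255.11316522, -569.94626687,  221.88866221]), 'orientation': array([-2.63568649e+00,  1.70800045e+00,  2.03121838e-03]), 'ft_force': array([0.69608456, 0.50829494, 0.51981386]), 'moment': array([ 0.036017  ,  0.02662101, -0.02711887]), 'width': 87.51626153459945}
top cassette_center 0.68 [294. 224.] 625 [498. -25.  32.] [465. -56.   7.] [533.   8.  36.]
top cassette_center 0.53 [171. 231.] 270 [477. 273.  25.] [456. 256.   6.] [496. 293.  45.]
top press 0.76 [307. 216.] 3868 [507. -65.   8.] [ 435. -141.    3.] [568.  71. 228.]
top press 0.64 [202. 161.] 151 [638. 198.  18.] [625. 185.   1.] [654. 212.  27.]
top cradle 0.55 [295. 225.] 604 [497. -25.  32.] [465. -55.   7.] [533.   8.  36.]
top clamp 
[... 673 characters left out ...]
66.  77. 226.]
side cradle 0.92 [276. 178.] 606 [495. -11.  27.] [459. -51.   6.] [530.  14.  34.]
side cradle 0.71 [265. 164.] 2650 [510. -75.   7.] [ 431. -179.   -3.] [565.  79. 226.]
side clamp 0.87 [266.  96.] 754 [ 517. -117.  184.] [  462. -1060.  -248.] [573. -85. 227.]
side clamp 0.39 [273. 178.] 630 [497. -12.  26.] [459. -51.   6.] [532.  14.  34.]
side handle 0.87 [264.  98.] 707 [ 517. -116.  188.] [ 470. -354.   -4.] [570. -85. 227.]
side loupe 0.81 [209. 248.] 254 [636. 209.  16.] [620. 190.  -2.] [653. 219.  26.]
side loupe 0.32 [190. 192.] 323 [692.  26.   6.] [642. -26.  -3.] [726.  76.   9.]
side pliers 0.8 [192. 198.] 340 [692.  28.   6.] [634. -39.  -2.] [729.  78.   9.]
```

View pics/a.png

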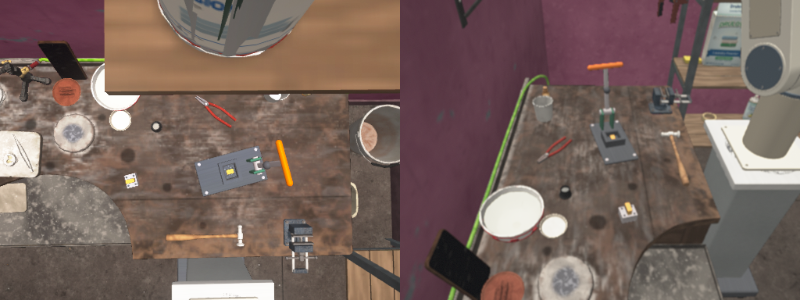

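Run:
```python
from h import *
def rect(p): 
    r=cv2.minAreaRect(p[:,:2].astype(np.float32)); return np.round(r[0],1),np.round(r[1],1),round(r[2],1)
for n in ['top','side']:
    W=np.load(n+'.npz')['W']; im=np.load(n+'.npz')['im']; viewer.get_image(n)
    x,y,z=np.moveaxis(W,-1,0)
    box=(abs(x-505)<90)&(abs(y+15)<160)
    for lo,hi,bx,nm in [(4,12,box,'plate'),(29,38,box&(abs(x-497)<50)&(abs(y+22)<45),'cradle')]:
        s=((z>lo)&(z<hi)&bx).astype(np.uint8)
        k,l,st,_=cv2.connectedComponentsWithStats(s); i=1+np.argmax(st[1:,4]); print(n,nm,st[i,4],rect(W[l==i]))
    b=(abs(x-476)<45)&(abs(y-275)<45)
    for lo,hi in [(20,30),(38,50),(8,60)]: 
        p=W[b&(z>lo)&(z<hi)]; print(n,'cas',lo,len(p),p.mean(0).round(1),rect(p))
    hs=cv2.cvtColor(im,cv2.COLOR_RGB2HSV); 
    p=W[(hs[...,0]>5)&(hs[...,0]<20)&(hs[...,1]>200)&(hs[...,2]>150)&(abs(x-520)<90)&(abs(y+120)<60)&(z>100)]
    print('handle',len(p),p.mean(0).round(1),rect(p))
    b=(abs(x-505)<60)&(abs(y+90)<40)&(z>70)&(z<95); p=W[b]; print('cheeks',len(p),p.mean(0).round(1),rect(p))
o=get_obs();print(o['t'],R.from_rotvec(o['orientation']).as_matrix().round(3))
```

```text
top plate 2691 (array([500.4, -29.4]), array([109.6, 209.8]), 14.2)
top cradle 442 (array([499.1, -24.6]), array([65.9, 60.2]), 14.1)
top cas 20 183 [476.  274.3  24.8] (array([475.4, 275.7]), array([39.5, 34.3]), 13.4)
top cas 38 60 [475.6 275.2  42.9] (array([475.7, 275.4]), array([11.7, 25.9]), 10.5)
top cas 8 264 [476.1 273.5  28.5] (array([475.4, 275.7]), array([39.5, 34.3]), 13.4)
handle 321 [ 524.8 -129.   225.4] (array([ 526.3, -130.6]), array([113.3,  15.4]), 14.2)
cheeks 231 [517.4 -95.4  79.4] (array([517.5, -96.9]), array([51.8, 32.5]), 14.5)
side plate 1376 (array([496.9, -26.5]), array([110., 212.]), 13.8)
side cradle 271 (array([495.5, -22.2]), array([66.3, 63.3]), 14.6)
side cas 20 230 [473.5 282.   24.7] (array([472.3, 278.5]), array([40. , 35.5]), 10.8)
side cas 38 75 [472.7 279.3  42.2] (array([472.7, 278.4]), array([11.8, 26.1]), 14.5)
side cas 8 422 [473.6 283.7  26.1] (array([472.7, 278.3]), array([39.9, 36.2]), 13.5)
handle 0 [nan nan nan] (array([0., 0.]), array([0., 0.]), 0.0)
cheeks 168 [514.1 -90.8  78.8] (array([514.3, -94.3]), array([51.3, 33.8]), 18.8)
0.9 [[ 0.408 -0.913  0.   ]
 [-0.913 -0.408 -0.   ]
 [ 0.     0.    -1.   ]]<stdin>:16: RuntimeWarning: Mean of empty slice.
  ret = um.true_divide(
```

```bash
python3 -m inch '[{"tz":-1.6,"az":-9.9},{"tz":-1.6,"az":-9.9},{"tz":-1.6,"az":-9.9},{"tz":-1.6,"az":-9.9},{"tz":-1.6,"az":-9.9},{"tz":-1.6,"az":-9.9},{"tz":-1.6,"az":-9.9},{"tz":-1.6,"az":-9.9}]'
python3 -m inch '[{"tx":2.7,"ty":-5.1},{"tx":2.7,"ty":-5.1},{"tx":2.7,"ty":-5.1},{"tx":2.7,"ty":-5.1},{"tx":2.7,"ty":-5.1},{"tx":2.7,"ty":-5.1},{"tx":2.7,"ty":-5.1},{"tx":2.7,"ty":-5.1},{"tx":2.7,"ty":-5.1},{"tx":2.7,"ty":-5.1},{"tx":2.7,"ty":-5.1},{"tx":2.7,"ty":-5.1}]'
cat >> h.py <<'E'
def st():
    o=get_obs(); M=R.from_rotvec(o['orientation']).as_matrix()
    print('t',round(o['t'],2),'p',o['ee_pos'].round(1),'yaw',round(np.degrees(np.arctan2(M[1,0],M[0,0])),2),'z',M[:,2].round(3),'F',o['ft_force'].round(1),'w',round(o['width'],1)); return o,M
def to(tgt):
    o,M=st(); print('shift cm',((np.array(tgt)-o['ee_pos'])@M/10).round(2))
E
python3 -c "
from h import *
to([474,277,200])"
```

```text
t 0.9 p [ 255.3 -570.5  222.7] yaw -65.89 z [ 0. -0. -1.] F [ 0.5 -0.9  0.6] w 87.7
shift cm [-68.42 -54.58   2.27]$[0]: bad value
$[0]: bad value
```

```bash
python3 -m inch '[{"tx":0,"ty":0,"tz":-1.6,"ax":0,"ay":0,"az":-9.9,"jaw":1}]'
```

```text
t: 1.02
ee_pos: [255.0, -569.6, 237.6]
orientation: [-2.775, 1.469, 0.003]
ft_force: [0.2, -0.5, -0.1]
width: 87.7
```

```bash
python3 -m inch '[{"tx":0,"ty":0,"tz":-1.6,"ax":0,"ay":0,"az":-9.9,"jaw":1},{"tx":0,"ty":0,"tz":-1.6,"ax":0,"ay":0,"az":-9.9,"jaw":1},{"tx":0,"ty":0,"tz":-1.6,"ax":0,"ay":0,"az":-9.9,"jaw":1},{"tx":0,"ty":0,"tz":-1.6,"ax":0,"ay":0,"az":-9.9,"jaw":1},{"tx":0,"ty":0,"tz":-1.6,"ax":0,"ay":0,"az":-9.9,"jaw":1},{"tx":0,"ty":0,"tz":-1.6,"ax":0,"ay":0,"az":-9.9,"jaw":1},{"tx":0,"ty":0,"tz":-1.6,"ax":0,"ay":0,"az":-9.9,"jaw":1}]'
python3 -m inch '[{"tx":2.7,"ty":-5.1,"tz":0,"ax":0,"ay":0,"az":0,"jaw":1},{"tx":2.7,"ty":-5.1,"tz":0,"ax":0,"ay":0,"az":0,"jaw":1},{"tx":2.7,"ty":-5.1,"tz":0,"ax":0,"ay":0,"az":0,"jaw":1},{"tx":2.7,"ty":-5.1,"tz":0,"ax":0,"ay":0,"az":0,"jaw":1},{"tx":2.7,"ty":-5.1,"tz":0,"ax":0,"ay":0,"az":0,"jaw":1},{"tx":2.7,"ty":-5.1,"tz":0,"ax":0,"ay":0,"az":0,"jaw":1},{"tx":2.7,"ty":-5.1,"tz":0,"ax":0,"ay":0,"az":0,"jaw":1},{"tx":2.7,"ty":-5.1,"tz":0,"ax":0,"ay":0,"az":0,"jaw":1},{"tx":2.7,"ty":-5.1,"tz":0,"ax":0,"ay":0,"az":0,"jaw":1},{"tx":2.7,"ty":-5.1,"tz":0,"ax":0,"ay":0,"az":0,"jaw":1},{"tx":2.7,"ty":-5.1,"tz":0,"ax":0,"ay":0,"az":0,"jaw":1},{"tx":2.7,"ty":-5.1,"tz":0,"ax":0,"ay":0,"az":0,"jaw":1}]'
python3 -c "
from h import *
to([474,277,200])"
```

```text
t: 1.9
ee_pos: [255.3, -570.4, 351.2]
orientation: [-3.119, -0.373, -0.0]
ft_force: [0.4, 0.1, 0.2]
width: 87.7
t: 3.4
ee_pos: [429.9, 101.7, 351.1]
orientation: [3.12, 0.365, 0.002]
ft_force: [1.4, -1.1, -0.5]
width: 87.6
t 3.4 p [429.9 101.7 351.1] yaw 13.33 z [ 0.001  0.    -1.   ] F [ 1.4 -1.1 -0.5] w 87.6
shift cm [  8.31 -16.04  15.11]
```

```bash
python3 -m inch '[{"tx":2.08,"ty":-4.0,"tz":4.0,"ax":0,"ay":0,"az":0,"jaw":1},{"tx":2.08,"ty":-4.0,"tz":4.0,"ax":0,"ay":0,"az":0,"jaw":1},{"tx":2.08,"ty":-4.0,"tz":4.0,"ax":0,"ay":0,"az":0,"jaw":1},{"tx":2.08,"ty":-4.0,"tz":4.0,"ax":0,"ay":0,"az":0,"jaw":1},{"tx":0,"ty":0,"tz":0,"ax":0,"ay":0,"az":0,"jaw":1}]'
cat > look.py <<'E'
from h import *
import sys
o,M=st()
im,d,c=grab('wrist'); W=cloud(d,c); x,y,z=np.moveaxis(W,-1,0)
def rect(p):
    if len(p)<5: return len(p)
    r=cv2.minAreaRect(p[:,:2].astype(np.float32)); return len(p),p.mean(0).round(1),np.round(r[0],1),np.round(r[1],1),round(r[2],1)
b=(abs(x-474)<45)&(abs(y-277)<45)
for lo,hi in [(18,32),(38,50)]: print(lo,rect(W[b&(z>lo)&(z<hi)]))
save(im,sys.argv[1])
E
python3 look.py w1.png
```

```text
t: 4.03
ee_pos: [472.4, 276.0, 187.1]
orientation: [3.118, 0.368, -0.009]
ft_force: [0.4, -1.4, 0.6]
width: 88.3
t 4.03 p [472.4 276.  187.1] yaw 13.47 z [-0.005 -0.003 -1.   ] F [ 0.4 -1.4  0.6] w 88.3
18 (671, array([472.3, 277.3,  25.8]), array([473.2, 275.6]), array([38.9, 33.1]), 13.0)
38 (229, array([472.8, 275.9,  43.7]), array([473.4, 275.4]), array([11.6, 25.5]), 13.3)
```

View pics/w1.png

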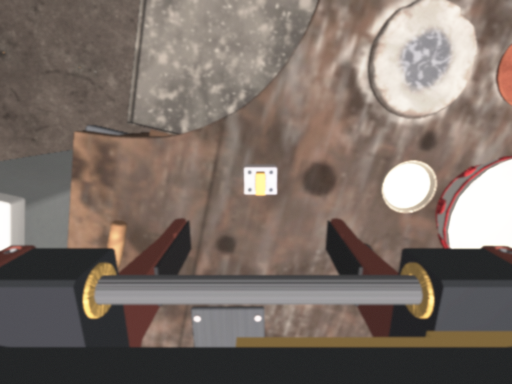

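```bash
python3 -m inch '[{"tx":0.05,"ty":0.05,"tz":3.8,"ax":0,"ay":0,"az":0,"jaw":1},{"tx":0,"ty":0,"tz":3.8,"ax":0,"ay":0,"az":0,"jaw":1},{"tx":0,"ty":0,"tz":3.8,"ax":0,"ay":0,"az":0,"jaw":1},{"tx":0,"ty":0,"tz":2.0,"ax":0,"ay":0,"az":0,"jaw":1},{"tx":0,"ty":0,"tz":0,"ax":0,"ay":0,"az":0,"jaw":1},{"tx":0,"ty":0,"tz":0,"ax":0,"ay":0,"az":0,"jaw":1}]'
python3 -c "
from h import *
to([473.4,275.5,30])"
```

```text
t: 4.82
ee_pos: [475.6, 274.2, 58.5]
orientation: [-3.12, -0.363, -0.004]
ft_force: [0.3, -0.2, 0.2]
width: 87.8
t 4.83 p [475.6 274.2  58.5] yaw 13.27 z [ 0.002  0.001 -1.   ] F [ 0.3 -0.2  0.2] w 87.8
shift cm [-0.19 -0.18  2.85]
```

```bash
python3 look.py w2.png; python3 look.py w3.png; python3 -c "
from h import *
to([473.4,275.5,30])"
```

```text
t 4.83 p [475.6 274.2  58.5] yaw 13.27 z [ 0.002  0.001 -1.   ] F [ 0.3 -0.2  0.2] w 87.8
18 (1703, array([472.6, 278. ,  25.8]), array([473.1, 275.3]), array([40.1, 34.1]), 13.8)
38 (637, array([472.9, 276.2,  43.6]), array([472.8, 275.3]), array([12.2, 25.9]), 13.4)
t 4.88 p [475.6 274.4  58.5] yaw 13.28 z [ 0.003  0.001 -1.   ] F [ 0.9 -0.  -1.1] w 87.7
18 (1678, array([472.6, 278. ,  25.8]), array([473.1, 275.4]), array([40., 34.]), 12.6)
38 (641, array([472.9, 276.3,  43.6]), array([472.9, 275.3]), array([12.2, 26. ]), 13.4)
t 4.92 p [475.5 274.4  58.4] yaw 13.29 z [ 0.003  0.001 -1.   ] F [-0.3 -0.1  0.3] w 87.8
shift cm [-0.19 -0.15  2.84]
```

```bash
python3 -m inch '[{"tx":-0.22,"ty":-0.15,"tz":1.5,"ax":0,"ay":0,"az":0,"jaw":1},{"tx":0,"ty":0,"tz":1.4,"ax":0,"ay":0,"az":0,"jaw":1},{"tx":0,"ty":0,"tz":0,"ax":0,"ay":0,"az":0,"jaw":1},{"tx":0,"ty":0,"tz":0,"ax":0,"ay":0,"az":0,"jaw":0.3},{"tx":0,"ty":0,"tz":0,"ax":0,"ay":0,"az":0,"jaw":0},{"tx":0,"ty":0,"tz":0,"ax":0,"ay":0,"az":0,"jaw":0},{"tx":0,"ty":0,"tz":0,"ax":0,"ay":0,"az":0,"jaw":0},{"tx":0,"ty":0,"tz":0,"ax":0,"ay":0,"az":0,"jaw":0},{"tx":0,"ty":0,"tz":0,"ax":0,"ay":0,"az":0,"jaw":0}]'
python3 -c "
from h import *
st();st()"
```

```text
t: 6.05
ee_pos: [472.0, 275.1, 27.7]
orientation: [-3.12, -0.364, -0.0]
ft_force: [-0.1, 1.0, 0.3]
width: 31.5
t 6.05 p [472.  275.1  27.7] yaw 13.31 z [ 0.  0. -1.] F [-0.1  1.   0.3] w 31.5
t 6.05 p [472.  275.1  27.7] yaw 13.31 z [ 0.  0. -1.] F [-0.1  1.   0.3] w 31.5
```

```bash
python3 -m inch '[{"tx":0,"ty":0,"tz":0,"ax":0,"ay":0,"az":0,"jaw":0},{"tx":0,"ty":0,"tz":0,"ax":0,"ay":0,"az":0,"jaw":0},{"tx":0,"ty":0,"tz":0,"ax":0,"ay":0,"az":0,"jaw":0},{"tx":0,"ty":0,"tz":0,"ax":0,"ay":0,"az":0,"jaw":0},{"tx":0,"ty":0,"tz":0,"ax":0,"ay":0,"az":0,"jaw":0}]'
python3 -c "
from h import *
st();st()"
```

```text
t: 6.68
ee_pos: [472.1, 275.2, 27.7]
orientation: [-3.12, -0.364, -0.0]
ft_force: [0.5, 0.7, 0.2]
width: 11.6
t 6.67 p [472.1 275.2  27.7] yaw 13.31 z [ 0.  0. -1.] F [0.5 0.7 0.2] w 11.6
t 6.67 p [472.1 275.2  27.7] yaw 13.31 z [ 0.  0. -1.] F [0.5 0.7 0.2] w 11.6
```

```bash
python3 -m inch '[{"tx":0,"ty":0,"tz":-3,"ax":0,"ay":0,"az":0,"jaw":0},{"tx":0,"ty":0,"tz":-5,"ax":0,"ay":0,"az":0,"jaw":0},{"tx":0,"ty":0,"tz":-5,"ax":0,"ay":0,"az":0,"jaw":0},{"tx":-0.75,"ty":4.25,"tz":-4,"ax":0,"ay":0,"az":0,"jaw":0},{"tx":-0.75,"ty":4.25,"tz":-4,"ax":0,"ay":0,"az":0,"jaw":0},{"tx":-0.75,"ty":4.25,"tz":0,"ax":0,"ay":0,"az":0,"jaw":0},{"tx":-0.75,"ty":4.25,"tz":0,"ax":0,"ay":0,"az":0,"jaw":0},{"tx":-0.75,"ty":4.25,"tz":0,"ax":0,"ay":0,"az":0,"jaw":0},{"tx":-0.75,"ty":4.25,"tz":0,"ax":0,"ay":0,"az":0,"jaw":0},{"tx":0,"ty":4.25,"tz":0,"ax":0,"ay":0,"az":0,"jaw":0},{"tx":0,"ty":0,"tz":0,"ax":0,"ay":0,"az":0,"jaw":0},{"tx":0,"ty":0,"tz":0,"ax":0,"ay":0,"az":0,"jaw":0}]'
cat > look2.py <<'E'
from h import *
import sys
def rect(p):
    if len(p)<5: return len(p)
    r=cv2.minAreaRect(p[:,:2].astype(np.float32)); return len(p),p.mean(0).round(1),np.round(r[0],1),np.round(r[1],1),round(r[2],1)
o,M=st()
im,d,c=grab('wrist'); W=cloud(d,c); x,y,z=np.moveaxis(W,-1,0)
b=(abs(x-498)<130)&(abs(y+22)<140)
for lo,hi,bb,nm in [(29,38,b&(abs(x-498)<48)&(abs(y+24)<45),'cradle'),(4,12,b,'plate')]: print(nm,rect(W[bb&(z>lo)&(z<hi)]))
T=(W-o['ee_pos'])@M
h=(abs(T[...,0])<30)&(abs(T[...,1])<30)
for lo,hi,nm in [(-20,-12,'tabtop'),(-1,10,'blocktop'),(10,30,'blockside')]:
    p=T[h&(T[...,2]>lo)&(T[...,2]<hi)]; print(nm,rect(p), p.min(0).round(1) if len(p) else '',p.max(0).round(1) if len(p) else '')
save(im,sys.argv[1])
E
python3 look2.py w4.png
```

```text
t: 8.18
ee_pos: [496.1, -24.4, 237.3]
orientation: [-3.12, -0.363, 0.002]
ft_force: [-0.4, 0.3, -2.1]
width: 12.1
t 8.18 p [496.1 -24.4 237.3] yaw 13.27 z [-0.001  0.    -1.   ] F [-0.4  0.3 -2.1] w 12.1
cradle (1328, array([496.1, -24.8,  33.7]), array([495.9, -25.9]), array([65.7, 60.6]), 14.0)
plate (6011, array([488.4,   9.5,   8. ]), array([497. , -29.6]), array([110. , 208.1]), 14.1)
tabtop (989, array([ -0.9,  -2.5, -16. ]), array([-0.8,  0. ]), array([26. , 29.4]), 89.4) [-15.6 -13.  -20. ] [ 13.8  13.1 -12. ]
blocktop (1016, array([ -0.9, -12.3,   2.6]), array([-1. , -6.3]), array([40.1, 21.7]), 0.1) [-21.1 -17.1  -1. ] [19.   4.6  9.9]
blockside (323, array([ -1.1, -16.5,  16.3]), array([ -1.2, -16.6]), array([38.9,  1.2]), 0.3) [-20.6 -17.2  10. ] [ 18.3 -16.1  23.5]
```

View pics/w4.png

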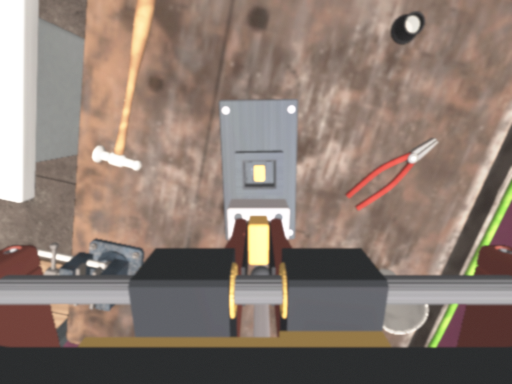

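```bash
python3 -m inch '[{"tx":0.1,"ty":0.09,"tz":3.7,"ax":0,"ay":0,"az":-0.75,"jaw":0},{"tx":0,"ty":0,"tz":4,"ax":0,"ay":0,"az":0,"jaw":0},{"tx":0,"ty":0,"tz":4,"ax":0,"ay":0,"az":0,"jaw":0},{"tx":0,"ty":0,"tz":3,"ax":0,"ay":0,"az":0,"jaw":0},{"tx":0,"ty":0,"tz":0,"ax":0,"ay":0,"az":0,"jaw":0},{"tx":0,"ty":0,"tz":0,"ax":0,"ay":0,"az":0,"jaw":0},{"tx":0,"ty":0,"tz":0,"ax":0,"ay":0,"az":0,"jaw":0},{"tx":0,"ty":0,"tz":0,"ax":0,"ay":0,"az":0,"jaw":0}]'
python3 look2.py w5.png
```

```text
t: 9.22
ee_pos: [498.5, -25.4, 91.8]
orientation: [3.118, 0.385, 0.003]
ft_force: [-0.1, 0.5, -2.0]
width: 11.5
t 9.22 p [498.5 -25.4  91.8] yaw 14.07 z [ 0.002 -0.    -1.   ] F [-0.1  0.5 -2. ] w 11.5
cradle (2223, array([492.2, -13.7,  33.7]), array([496.3, -25.4]), array([66.1, 60. ]), 14.1)
plate (13540, array([485.5,  17.6,   8. ]), array([494.3, -17.6]), array([110.3, 182. ]), 14.0)
tabtop (995, array([ -1. ,  -2.5, -16.1]), array([-2.9, -0.6]), array([29. , 26.5]), 11.8) [-15.7 -13.4 -19.9] [ 13.9  12.7 -12. ]
blocktop (1023, array([ -1. , -12.3,   2.5]), array([-1. , -6.1]), array([22.3, 40.1]), 89.4) [-21.1 -17.1  -0.8] [19.   5.3 10. ]
blockside (324, array([ -1. , -16.5,  16.3]), array([ -1.1, -16.6]), array([39. ,  1.1]), 0.3) [-20.6 -17.2  10. ] [ 18.4 -15.9  23.3]
```

View pics/w5.png

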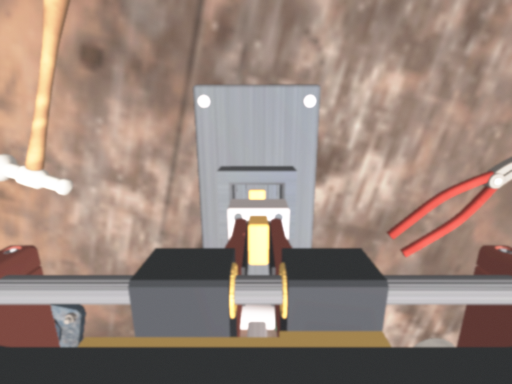

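```bash
python3 -m inch '[{"tx":-0.11,"ty":-0.04,"tz":1,"ax":0,"ay":0,"az":0,"jaw":0},{"tx":0,"ty":0,"tz":1.5,"ax":0,"ay":0,"az":0,"jaw":0},{"tx":0,"ty":0,"tz":0,"ax":0,"ay":0,"az":0,"jaw":0},{"tx":0,"ty":0,"tz":0,"ax":0,"ay":0,"az":0,"jaw":0},{"tx":0,"ty":0,"tz":0,"ax":0,"ay":0,"az":0,"jaw":0}]'
python3 look2.py w6.png
```

```text
t: 9.9
ee_pos: [496.9, -25.3, 65.8]
orientation: [3.118, 0.384, 0.0]
ft_force: [0.6, -0.4, -1.8]
width: 11.6
t 9.9 p [496.9 -25.3  65.8] yaw 14.06 z [ 0. -0. -1.] F [ 0.6 -0.4 -1.8] w 11.6
cradle (2868, array([494.2, -14. ,  33.8]), array([495.9, -23.3]), array([66.3, 56.2]), 13.9)
plate (16106, array([484.8,  20.4,   8. ]), array([497.4, -30. ]), array([110.3, 208.6]), 14.1)
tabtop (993, array([ -0.9,  -2.5, -16.1]), array([-0. , -0.3]), array([25.6, 29.3]), 84.8) [-15.7 -13.  -19.9] [ 13.8  12.9 -12. ]
blocktop (1011, array([ -1.1, -12.3,   2.6]), array([-1., -6.]), array([40. , 22.1]), 0.4) [-21.  -17.   -0.9] [19.   5.1  9.9]
blockside (326, array([ -1. , -16.6,  16.3]), array([  1.1, -16.7]), array([ 8.2, 42.7]), 78.6) [-20.6 -24.9  10. ] [ 21.2 -16.   29.7]
```

```bash
python3 -m inch '[{"tx":0.03,"ty":-0.02,"tz":0.3,"ax":0,"ay":0,"az":0,"jaw":0},{"tx":0,"ty":0,"tz":0.3,"ax":0,"ay":0,"az":0,"jaw":0},{"tx":0,"ty":0,"tz":0.2,"ax":0,"ay":0,"az":0,"jaw":0},{"tx":0,"ty":0,"tz":0,"ax":0,"ay":0,"az":0,"jaw":0},{"tx":0,"ty":0,"tz":0,"ax":0,"ay":0,"az":0,"jaw":0}]'
python3 -c "
from h import *
st()"
python3 -m inch '[{"tx":0,"ty":0,"tz":0.2,"ax":0,"ay":0,"az":0,"jaw":0},{"tx":0,"ty":0,"tz":0.2,"ax":0,"ay":0,"az":0,"jaw":0},{"tx":0,"ty":0,"tz":0,"ax":0,"ay":0,"az":0,"jaw":0},{"tx":0,"ty":0,"tz":0,"ax":0,"ay":0,"az":0,"jaw":0}]'
```

```text
t: 10.58
ee_pos: [496.9, -25.0, 57.7]
orientation: [-3.118, -0.385, 0.0]
ft_force: [0.3, 0.5, -1.2]
width: 11.9
t 10.57 p [496.9 -25.   57.7] yaw 14.06 z [-0.  0. -1.] F [ 0.3  0.5 -1.2] w 11.9
t: 11.08
ee_pos: [496.9, -25.0, 53.7]
orientation: [-3.118, -0.384, 0.0]
ft_force: [-0.3, -0.1, -1.1]
width: 11.9
```

```bash
python3 -m inch '[{"tx":0,"ty":0,"tz":0.15,"ax":0,"ay":0,"az":0,"jaw":0},{"tx":0,"ty":0,"tz":0.05,"ax":0,"ay":0,"az":0,"jaw":0},{"tx":0,"ty":0,"tz":0,"ax":0,"ay":0,"az":0,"jaw":0},{"tx":0,"ty":0,"tz":0,"ax":0,"ay":0,"az":0,"jaw":0}]'
```

```text
t: 11.58
ee_pos: [496.9, -25.0, 51.7]
orientation: [-3.118, -0.384, 0.0]
ft_force: [-0.2, -0.7, -0.6]
width: 11.9
```

```bash
python3 -m inch '[{"tx":0,"ty":0,"tz":0,"ax":0,"ay":0,"az":0,"jaw":0.4},{"tx":0,"ty":0,"tz":0,"ax":0,"ay":0,"az":0,"jaw":0.4},{"tx":0,"ty":0,"tz":0,"ax":0,"ay":0,"az":0,"jaw":0.4},{"tx":0,"ty":0,"tz":0,"ax":0,"ay":0,"az":0,"jaw":0.4},{"tx":0,"ty":0,"tz":0,"ax":0,"ay":0,"az":0,"jaw":0.4},{"tx":0,"ty":0,"tz":-2,"ax":0,"ay":0,"az":0,"jaw":0.4},{"tx":0,"ty":-2,"tz":-4,"ax":0,"ay":0,"az":0,"jaw":0.4},{"tx":0,"ty":-3,"tz":-5,"ax":0,"ay":0,"az":0,"jaw":0.4},{"tx":0,"ty":-3,"tz":-5,"ax":0,"ay":0,"az":0,"jaw":0.4},{"tx":0,"ty":-1,"tz":-3,"ax":0,"ay":0,"az":0,"jaw":0.4},{"tx":0,"ty":0,"tz":0,"ax":0,"ay":0,"az":0,"jaw":0.4}]'
python3 - <<'E'
from h import *
o,M=st(); im,d,c=grab('wrist'); W=cloud(d,c); save(im,'w7.png'); x,y,z=np.moveaxis(W,-1,0)
def rect(p):
    if len(p)<5: return len(p)
    r=cv2.minAreaRect(p[:,:2].astype(np.float32)); return len(p),p.mean(0).round(1),np.round(r[0],1),np.round(r[1],1),round(r[2],1)
b=(abs(x-497)<33)&(abs(y+25)<33)
for lo,hi in [(29,37),(44,54),(62,74)]: print(lo,rect(W[b&(z>lo)&(z<hi)]))
im,d,c=grab('side'); save(im[40:300,100:420],'s2.png'); W=cloud(d,c);x,y,z=np.moveaxis(W,-1,0)
np.savez('side2.npz',im=im,W=W)
for m in masks_of('side','handle')[:1]:
    p=W[m['pixels']]; p=p[(~np.isnan(p[:,0]))&(p[:,2]>60)&(p[:,1]>-170)]; print('side handle',len(p),p.mean(0).round(1),p.max(0).round(1),p.min(0).round(1)); q=p[p[:,2]>200]; print(rect(q), q.max(0).round(1))
E
```

```text
t: 12.95
ee_pos: [476.3, 63.1, 244.0]
orientation: [3.118, 0.387, 0.008]
ft_force: [0.2, 0.8, -0.3]
width: 35.1
t 12.95 p [476.3  63.1 244. ] yaw 14.14 z [ 0.005  0.001 -1.   ] F [ 0.2  0.8 -0.3] w 35.1
29 (862, array([496.1, -20.2,  33.7]), array([496. , -25.9]), array([65.8, 60.9]), 13.3)
44 (478, array([494.5, -22.8,  49.8]), array([495. , -25.2]), array([39. , 33.5]), 14.1)
62 (174, array([495.3, -24.5,  67.5]), array([495.3, -25.8]), array([12.5, 26.9]), 14.3)
```

View pics/w7.png

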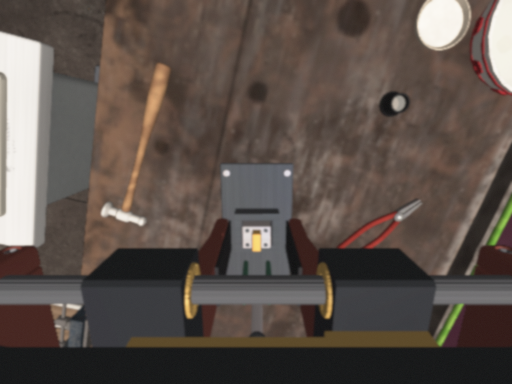

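View pics/s2.png

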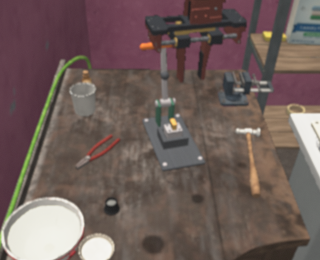

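```bash
python3 -m inch '[{"tx":0,"ty":0,"tz":-4,"ax":0,"ay":0,"az":0,"jaw":0},{"tx":0,"ty":4.6,"tz":0,"ax":0,"ay":0,"az":0,"jaw":0},{"tx":0,"ty":4.6,"tz":0,"ax":0,"ay":0,"az":0,"jaw":0},{"tx":0,"ty":4.6,"tz":0,"ax":0,"ay":0,"az":0,"jaw":0},{"tx":0,"ty":4.6,"tz":0,"ax":0,"ay":0,"az":0,"jaw":0},{"tx":0,"ty":5.0,"tz":0,"ax":0,"ay":0,"az":0,"jaw":0},{"tx":0,"ty":0,"tz":0,"ax":0,"ay":0,"az":0,"jaw":0},{"tx":0,"ty":0,"tz":0,"ax":0,"ay":0,"az":0,"jaw":0}]'
cat >> h.py <<'E'
def pr():
    o=get_obs(); a=np.radians(14.06); d=o['ee_pos']-[496.9,-25,0]
    B=np.array([[np.cos(a),np.sin(a),0],[-np.sin(a),np.cos(a),0],[0,0,1]])
    print('t',round(o['t'],2),'press xyz',(B@d).round(1),'F press',(B@o['ft_force']).round(1),'w',round(o['width'],1)); return B@d
E
python3 -c "
from h import *
pr()"
```

```text
t: 14.1
ee_pos: [530.9, -164.6, 280.0]
orientation: [-3.117, -0.382, 0.004]
ft_force: [0.7, -0.6, 0.5]
width: 0.3
t 14.1 press xyz [  -0.9 -143.7  280. ] F press [ 0.6 -0.7  0.5] w 0.3
```

```bash
python3 -m inch '[{"tx":0,"ty":0,"tz":3,"ax":0,"ay":0,"az":0,"jaw":0},{"tx":0,"ty":0,"tz":3.7,"ax":0,"ay":0,"az":0,"jaw":0},{"tx":0,"ty":0,"tz":0,"ax":0,"ay":0,"az":0,"jaw":0},{"tx":0,"ty":-1.0,"tz":0,"ax":0,"ay":0,"az":0,"jaw":0},{"tx":0,"ty":-1.0,"tz":0,"ax":0,"ay":0,"az":0,"jaw":0},{"tx":0,"ty":-1.0,"tz":0,"ax":0,"ay":0,"az":0,"jaw":0}]'
python3 -c "
from h import *
pr()"
```

```text
t: 14.85
ee_pos: [526.8, -136.7, 217.7]
orientation: [3.112, 0.385, 0.009]
ft_force: [1.6, -8.3, 6.4]
width: 0.5
t 14.85 press xyz [   1.9 -115.7  217.7] F press [-0.4 -8.4  6.4] w 0.5
```

```bash
python3 -m inch '[{"tx":-0.1,"ty":-1.2,"tz":0,"ax":0,"ay":0,"az":0,"jaw":0},{"tx":0,"ty":-1.2,"tz":0,"ax":0,"ay":0,"az":0,"jaw":0},{"tx":0,"ty":-1.3,"tz":0,"ax":0,"ay":0,"az":0,"jaw":0},{"tx":0,"ty":-1.3,"tz":0.2,"ax":0,"ay":0,"az":0,"jaw":0},{"tx":0,"ty":-1.3,"tz":0.4,"ax":0,"ay":0,"az":0,"jaw":0},{"tx":0,"ty":-1.3,"tz":0.5,"ax":0,"ay":0,"az":0,"jaw":0},{"tx":0,"ty":-1.3,"tz":0.6,"ax":0,"ay":0,"az":0,"jaw":0},{"tx":0,"ty":0,"tz":0,"ax":0,"ay":0,"az":0,"jaw":0}]'
python3 -c "
from h import *
pr()"
```

```text
t: 15.85
ee_pos: [503.0, -48.7, 199.3]
orientation: [3.117, 0.387, 0.005]
ft_force: [1.2, -0.7, 1.5]
width: 0.4
t 15.85 press xyz [ 1.000e-01 -2.440e+01  1.993e+02] F press [ 1.  -1.   1.5] w 0.4
```

```bash
python3 -m inch '[{"tx":0,"ty":-0.9,"tz":0.4,"ax":0,"ay":0,"az":0,"jaw":0},{"tx":0,"ty":-0.9,"tz":0.5,"ax":0,"ay":0,"az":0,"jaw":0},{"tx":0,"ty":-0.9,"tz":0.5,"ax":0,"ay":0,"az":0,"jaw":0},{"tx":0,"ty":-0.9,"tz":0.5,"ax":0,"ay":0,"az":0,"jaw":0},{"tx":0,"ty":0,"tz":0,"ax":0,"ay":0,"az":0,"jaw":0}]'
python3 - <<'E'
from h import *
pr()
im,d,c=grab('side'); save(cv2.resize(im[60:220,170:370],(800,640))[:600],'s3.png'); W=cloud(d,c)
hs=cv2.cvtColor(im,cv2.COLOR_RGB2HSV)
m=(hs[...,0]>4)&(hs[...,0]<20)&(hs[...,1]>180)&(hs[...,2]>120)&(np.abs(W[...,0]-495)<90)&(W[...,2]>75)&(W[...,2]<250)
p=W[m]-[494.5,-23,0]; a=np.radians(14.06)
B=np.array([[np.cos(a),np.sin(a),0],[-np.sin(a),np.cos(a),0],[0,0,1]])
q=p@B.T; print(len(q),np.median(q,0).round(1),q.min(0).round(1),q.max(0).round(1))
E
```

```text
t: 16.48
ee_pos: [493.7, -14.4, 179.2]
orientation: [3.118, 0.385, 0.002]
ft_force: [1.1, -1.5, 0.3]
width: 0.7
t 16.48 press xyz [ -0.5  11.  179.2] F press [ 0.7 -1.7  0.3] w 0.7
145 [  2.7  36.4 184.4] [-51.   18.2 180.6] [ 56.8  39.9 188.7]
```

View pics/s3.png

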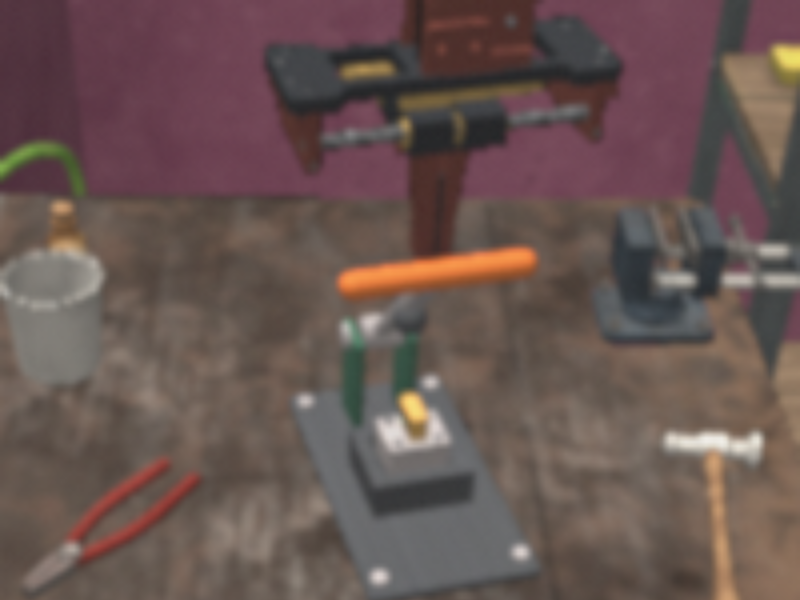

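```bash
python3 -m inch '[{"tx":0,"ty":0.8,"tz":-0.5,"ax":0,"ay":0,"az":0,"jaw":0},{"tx":0,"ty":0,"tz":-3,"ax":0,"ay":0,"az":0,"jaw":0},{"tx":0,"ty":0,"tz":-0.5,"ax":0,"ay":0,"az":0,"jaw":0},{"tx":0,"ty":-2.2,"tz":0,"ax":0,"ay":0,"az":0,"jaw":0},{"tx":0,"ty":-1.2,"tz":0.8,"ax":0,"ay":0,"az":0,"jaw":0},{"tx":0,"ty":0,"tz":0.8,"ax":0,"ay":0,"az":0,"jaw":0},{"tx":0,"ty":0,"tz":0,"ax":0,"ay":0,"az":0,"jaw":0},{"tx":0,"ty":0,"tz":0,"ax":0,"ay":0,"az":0,"jaw":0}]'
python3 -c "
from h import *
pr()"
```

```text
t: 17.52
ee_pos: [487.1, 10.3, 202.4]
orientation: [3.118, 0.384, -0.001]
ft_force: [-1.0, 0.1, -0.3]
width: 0.5
t 17.52 press xyz [ -1.   36.6 202.4] F press [-0.9  0.3 -0.3] w 0.5
```

```bash
python3 -m inch '[{"tx":0.1,"ty":0,"tz":1,"ax":0,"ay":0,"az":0,"jaw":0},{"tx":0,"ty":-0.35,"tz":0.6,"ax":0,"ay":0,"az":0,"jaw":0},{"tx":0,"ty":-0.35,"tz":0.6,"ax":0,"ay":0,"az":0,"jaw":0},{"tx":0,"ty":-0.35,"tz":0.6,"ax":0,"ay":0,"az":0,"jaw":0},{"tx":0,"ty":-0.35,"tz":0.6,"ax":0,"ay":0,"az":0,"jaw":0}]'
python3 -c "
from h import *
pr()"
python3 -m inch '[{"tx":0,"ty":-0.3,"tz":0.6,"ax":0,"ay":0,"az":0,"jaw":0},{"tx":0,"ty":-0.3,"tz":0.6,"ax":0,"ay":0,"az":0,"jaw":0},{"tx":0,"ty":-0.3,"tz":0.7,"ax":0,"ay":0,"az":0,"jaw":0},{"tx":0,"ty":-0.3,"tz":0.7,"ax":0,"ay":0,"az":0,"jaw":0}]'
python3 -c "
from h import *
pr()"
```

```text
t: 18.15
ee_pos: [484.9, 26.4, 169.7]
orientation: [-3.115, -0.382, -0.002]
ft_force: [-4.2, 9.5, 14.7]
width: 0.5
t 18.15 press xyz [  0.9  52.8 169.7] F press [-1.8 10.3 14.7] w 0.5
t: 18.65
ee_pos: [482.2, 37.3, 143.1]
orientation: [-3.117, -0.383, -0.003]
ft_force: [-1.2, 5.6, 9.0]
width: 0.5
t 18.65 press xyz [  0.9  64.  143.1] F press [0.2 5.7 9. ] w 0.5
```

```bash
python3 -m inch '[{"tx":0,"ty":-0.2,"tz":0.6,"ax":0,"ay":0,"az":0,"jaw":0},{"tx":0,"ty":-0.2,"tz":0.6,"ax":0,"ay":0,"az":0,"jaw":0},{"tx":0,"ty":-0.2,"tz":0.6,"ax":0,"ay":0,"az":0,"jaw":0},{"tx":0,"ty":-0.15,"tz":0.6,"ax":0,"ay":0,"az":0,"jaw":0},{"tx":0,"ty":0,"tz":0,"ax":0,"ay":0,"az":0,"jaw":0}]'
python3 -c "
from h import *
pr()"
python3 -m inch '[{"tx":0,"ty":-0.05,"tz":0.3,"ax":0,"ay":0,"az":0,"jaw":0},{"tx":0,"ty":-0.05,"tz":0.3,"ax":0,"ay":0,"az":0,"jaw":0},{"tx":0,"ty":-0.05,"tz":0.3,"ax":0,"ay":0,"az":0,"jaw":0},{"tx":0,"ty":0,"tz":0,"ax":0,"ay":0,"az":0,"jaw":0}]'
python3 -c "
from h import *
pr()"
```

```text
t: 19.27
ee_pos: [479.9, 43.8, 118.4]
orientation: [-3.118, -0.385, -0.0]
ft_force: [-0.2, 0.4, 0.7]
width: 0.2
t 19.27 press xyz [  0.2  70.8 118.4] F press [-0.1  0.4  0.7] w 0.2
t: 19.77
ee_pos: [479.5, 45.1, 109.7]
orientation: [-3.118, -0.384, -0.0]
ft_force: [-0.0, 2.5, 3.0]
width: 0.6
t 19.77 press xyz [  0.2  72.2 109.7] F press [0.6 2.4 3. ] w 0.6
```

```bash
for i in 1 2; do python3 -m inch '[{"tx":0,"ty":0,"tz":0.15,"ax":0,"ay":0,"az":0,"jaw":0},{"tx":0,"ty":0,"tz":0.15,"ax":0,"ay":0,"az":0,"jaw":0},{"tx":0,"ty":0,"tz":0,"ax":0,"ay":0,"az":0,"jaw":0}]' | grep force
python3 -c "
from h import *
pr()"; done
```

```text
ft_force: [-1.8, 3.2, 4.4]
t 20.15 press xyz [1.000e-01 7.210e+01 1.068e+02] F press [-0.9  3.5  4.4] w 0.5
ft_force: [-0.5, 3.4, 6.4]
t 20.52 press xyz [  0.2  72.3 103.9] F press [0.3 3.4 6.4] w 0.6
```

```bash
python3 -m inch '[{"tx":0,"ty":0,"tz":0.1,"ax":0,"ay":0,"az":0,"jaw":0},{"tx":0,"ty":0,"tz":0.1,"ax":0,"ay":0,"az":0,"jaw":0},{"tx":0,"ty":0,"tz":0,"ax":0,"ay":0,"az":0,"jaw":0},{"tx":0,"ty":0,"tz":0,"ax":0,"ay":0,"az":0,"jaw":0}]'
python3 -c "
from h import *
pr()"
```

```text
t: 21.02
ee_pos: [479.5, 45.2, 102.0]
orientation: [-3.117, -0.384, -0.0]
ft_force: [-1.3, 3.9, 7.5]
width: 0.2
t 21.02 press xyz [  0.2  72.3 102. ] F press [-0.3  4.1  7.5] w 0.2
```

```bash
python3 -m inch '[{"tx":0,"ty":0,"tz":0.1,"ax":0,"ay":0,"az":0,"jaw":0},{"tx":0,"ty":0,"tz":0.1,"ax":0,"ay":0,"az":0,"jaw":0},{"tx":0,"ty":0,"tz":0,"ax":0,"ay":0,"az":0,"jaw":0},{"tx":0,"ty":0,"tz":0,"ax":0,"ay":0,"az":0,"jaw":0}]'
python3 -c "
from h import *
pr()"
```

```text
t: 21.52
ee_pos: [479.5, 45.3, 100.0]
orientation: [-3.117, -0.384, -0.0]
ft_force: [-2.1, 5.0, 7.3]
width: 0.5
t 21.52 press xyz [  0.2  72.4 100. ] F press [-0.8  5.4  7.3] w 0.5
```

```bash
python3 -m inch '[{"tx":0,"ty":-0.1,"tz":0.1,"ax":0,"ay":0,"az":0,"jaw":0},{"tx":0,"ty":0,"tz":0.1,"ax":0,"ay":0,"az":0,"jaw":0},{"tx":0,"ty":0,"tz":0,"ax":0,"ay":0,"az":0,"jaw":0},{"tx":0,"ty":0,"tz":0,"ax":0,"ay":0,"az":0,"jaw":0}]'
python3 -c "
from h import *
pr()"
```

```text
t: 22.02
ee_pos: [479.4, 45.7, 98.0]
orientation: [3.118, 0.384, 0.001]
ft_force: [-1.1, 2.4, 6.5]
width: 0.5
t 22.02 press xyz [ 0.2 72.9 98. ] F press [-0.5  2.6  6.5] w 0.5
```

```bash
python3 -m inch '[{"tx":0,"ty":0,"tz":0.1,"ax":0,"ay":0,"az":0,"jaw":0},{"tx":0,"ty":0,"tz":0.1,"ax":0,"ay":0,"az":0,"jaw":0},{"tx":0,"ty":0,"tz":0,"ax":0,"ay":0,"az":0,"jaw":0},{"tx":0,"ty":0,"tz":0,"ax":0,"ay":0,"az":0,"jaw":0}]'
python3 -c "
from h import *
pr()"
```

```text
t: 22.52
ee_pos: [479.4, 45.9, 96.0]
orientation: [-3.118, -0.384, -0.001]
ft_force: [-1.5, 3.6, 8.4]
width: 0.8
t 22.52 press xyz [ 0.2 73.1 96. ] F press [-0.6  3.9  8.4] w 0.8
```

```bash
python3 -m inch '[{"tx":0,"ty":-0.05,"tz":0.1,"ax":0,"ay":0,"az":0,"jaw":0},{"tx":0,"ty":0,"tz":0,"ax":0,"ay":0,"az":0,"jaw":0},{"tx":0,"ty":0,"tz":0,"ax":0,"ay":0,"az":0,"jaw":0}]'
python3 -c "
from h import *
pr()"
```

```text
t: 22.9
ee_pos: [479.3, 46.2, 95.0]
orientation: [3.118, 0.384, 0.001]
ft_force: [-2.0, 1.9, 6.3]
width: 0.2
t 22.9 press xyz [ 0.2 73.3 95. ] F press [-1.5  2.3  6.3] w 0.2
```

```bash
python3 -m inch '[{"tx":0,"ty":0,"tz":0.1,"ax":0,"ay":0,"az":0,"jaw":0},{"tx":0,"ty":0,"tz":0,"ax":0,"ay":0,"az":0,"jaw":0},{"tx":0,"ty":0,"tz":0,"ax":0,"ay":0,"az":0,"jaw":0}]'
python3 -c "
from h import *
pr()"
```

```text
t: 23.28
ee_pos: [479.3, 46.3, 94.0]
orientation: [-3.118, -0.384, -0.001]
ft_force: [-1.0, 2.6, 7.5]
width: 0.5
t 23.27 press xyz [ 0.2 73.4 94. ] F press [-0.4  2.8  7.5] w 0.5
```

```bash
python3 -m inch '[{"tx":0,"ty":0,"tz":0.1,"ax":0,"ay":0,"az":0,"jaw":0},{"tx":0,"ty":0,"tz":0,"ax":0,"ay":0,"az":0,"jaw":0},{"tx":0,"ty":0,"tz":0,"ax":0,"ay":0,"az":0,"jaw":0}]'
python3 -c "
from h import *
pr()"
```

```text
t: 23.65
ee_pos: [479.2, 46.4, 93.0]
orientation: [-3.118, -0.384, -0.001]
ft_force: [-0.9, 2.1, 7.1]
width: 0.3
t 23.65 press xyz [ 0.2 73.5 93. ] F press [-0.4  2.3  7.1] w 0.3
```

```bash
python3 -m inch '[{"tx":0,"ty":0,"tz":0.1,"ax":0,"ay":0,"az":0,"jaw":0},{"tx":0,"ty":0,"tz":0,"ax":0,"ay":0,"az":0,"jaw":0},{"tx":0,"ty":0,"tz":0,"ax":0,"ay":0,"az":0,"jaw":0}]'
python3 -c "
from h import *
pr()"
```

```text
t: 24.02
ee_pos: [479.2, 46.4, 92.0]
orientation: [-3.118, -0.384, -0.001]
ft_force: [-1.1, 4.1, 7.4]
width: 0.3
t 24.02 press xyz [ 0.2 73.6 92. ] F press [-0.1  4.2  7.4] w 0.3
```

```bash
python3 -m inch '[{"tx":0,"ty":0,"tz":0.1,"ax":0,"ay":0,"az":0,"jaw":0},{"tx":0,"ty":0,"tz":0,"ax":0,"ay":0,"az":0,"jaw":0},{"tx":0,"ty":0,"tz":0,"ax":0,"ay":0,"az":0,"jaw":0}]'
python3 -c "
from h import *
pr()"
```

```text
t: 24.4
ee_pos: [479.2, 46.5, 91.2]
orientation: [-3.118, -0.384, -0.001]
ft_force: [-2.6, 3.5, 10.4]
width: 0.5
t 24.4 press xyz [ 0.2 73.7 91.2] F press [-1.6  4.  10.4] w 0.5
```

```bash
python3 -m inch '[{"tx":0,"ty":0,"tz":0.1,"ax":0,"ay":0,"az":0,"jaw":0},{"tx":0,"ty":0,"tz":0,"ax":0,"ay":0,"az":0,"jaw":0},{"tx":0,"ty":0,"tz":0,"ax":0,"ay":0,"az":0,"jaw":0}]'
python3 -c "
from h import *
pr()"
```

```text
t: 24.78
ee_pos: [479.2, 46.5, 90.5]
orientation: [-3.118, -0.384, -0.001]
ft_force: [-3.3, 3.9, 15.0]
width: 0.4
t 24.77 press xyz [ 0.2 73.7 90.5] F press [-2.2  4.6 15. ] w 0.4
```

```bash
python3 -m inch '[{"tx":0,"ty":0,"tz":0.08,"ax":0,"ay":0,"az":0,"jaw":0},{"tx":0,"ty":0,"tz":0,"ax":0,"ay":0,"az":0,"jaw":0},{"tx":0,"ty":0,"tz":0,"ax":0,"ay":0,"az":0,"jaw":0},{"tx":0,"ty":0,"tz":0,"ax":0,"ay":0,"az":0,"jaw":0}]'
python3 -c "
from h import *
pr()"
```

```text
t: 25.28
ee_pos: [479.3, 46.6, 90.0]
orientation: [-3.118, -0.384, -0.001]
ft_force: [-4.9, 3.8, 18.8]
width: 0.7
t 25.27 press xyz [ 0.3 73.7 90. ] F press [-3.8  4.9 18.8] w 0.7
```

```bash
python3 -m inch '[{"tx":0,"ty":0,"tz":0.05,"ax":0,"ay":0,"az":0,"jaw":0},{"tx":0,"ty":0,"tz":0,"ax":0,"ay":0,"az":0,"jaw":0},{"tx":0,"ty":0,"tz":0,"ax":0,"ay":0,"az":0,"jaw":0}]'
python3 -c "
from h import *
pr()"
python3 -m inch '[{"tx":0,"ty":0,"tz":-0.1,"ax":0,"ay":0,"az":0,"jaw":0},{"tx":0,"ty":0,"tz":-0.2,"ax":0,"ay":0,"az":0,"jaw":0},{"tx":0,"ty":0,"tz":-0.3,"ax":0,"ay":0,"az":0,"jaw":0},{"tx":0,"ty":0,"tz":-2,"ax":0,"ay":0,"az":0,"jaw":0},{"tx":0,"ty":-3,"tz":-4,"ax":0,"ay":0,"az":0,"jaw":0},{"tx":0,"ty":-4,"tz":-4,"ax":0,"ay":0,"az":0,"jaw":0},{"tx":0,"ty":-4,"tz":-4,"ax":0,"ay":0,"az":0,"jaw":0},{"tx":0,"ty":0,"tz":0,"ax":0,"ay":0,"az":0,"jaw":0},{"tx":0,"ty":0,"tz":0,"ax":0,"ay":0,"az":0,"jaw":0}]'
python3 - <<'E'
from h import *
pr()
a=np.radians(14.06); B=np.array([[np.cos(a),np.sin(a),0],[-np.sin(a),np.cos(a),0],[0,0,1]])
ims=[]
for n,o in [('side',[494.5,-23,0]),('wrist',[496,-25.4,0])]:
    im,d,c=grab(n); W=cloud(d,c)
    hs=cv2.cvtColor(im,cv2.COLOR_RGB2HSV)
    q=(W-o)@B.T
    m=(hs[...,0]>4)&(hs[...,0]<20)&(hs[...,1]>180)&(hs[...,2]>100)&(abs(q[...,0])<65)&(q[...,2]>55)&(abs(q[...,1]-75)<25)
    p=q[m]; print(n,'handle',len(p),np.median(p,0).round(1) if len(p) else '',p.max(0).round(1) if len(p) else '')
    m=(abs(q[...,0])<24)&(abs(q[...,0])>9)&(abs(q[...,1])<20)&(q[...,2]>35)&(q[...,2]<60); print(' blocktop z',m.sum(),np.median(q[m][:,2]) if m.any() else '')
    ims.append(im)
save(np.hstack([cv2.resize(ims[0][60:220,170:370],(400,320)),cv2.resize(ims[1],(400,320))]),'e.png')
E
```

```text
t: 25.65
ee_pos: [479.3, 46.6, 89.8]
orientation: [-3.118, -0.384, -0.001]
ft_force: [-5.7, 4.1, 22.2]
width: 0.6
t 25.65 press xyz [ 0.3 73.7 89.8] F press [-4.5  5.4 22.2] w 0.6
t: 26.78
ee_pos: [451.8, 152.5, 233.6]
orientation: [3.117, 0.385, -0.002]
ft_force: [0.9, -0.9, -0.6]
width: 0.5
t 26.77 press xyz [ -0.7 183.1 233.6] F press [ 0.6 -1.  -0.6] w 0.5
side handle 123 [ 5.3 80.9 85.8] [56.6 83.9 89. ]
 blocktop z 39 40.487458204032045
wrist handle 0  
 blocktop z 0
```

View pics/e.png

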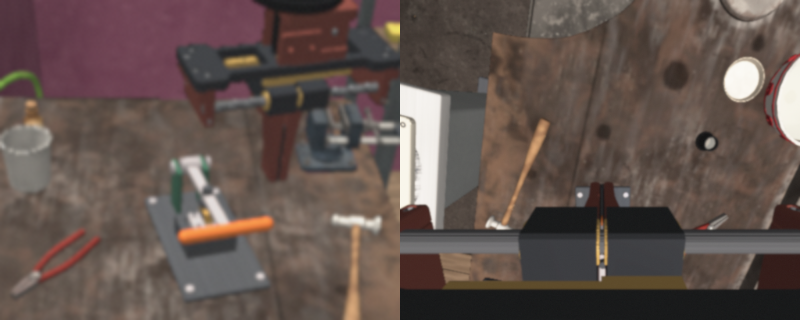

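```bash
python3 -c "
from h import *
st(); print(ctrl.close_job())"
```

```text
t 26.88 p [451.6 151.9 233. ] yaw 14.01 z [-0.003 -0.001 -1.   ] F [ 0.4  0.5 -0. ] w 0.5
the job is handed in; nothing more can be done
None
```

The cassette is in the cradle pocket and pressed onto the solid seat, the clamp is closed on it, and the job is handed in at 26.9 s. The hand-in gives no verdict.

- **Placing:** I gripped the cassette by its tab, lowered it into the pocket and let go. Afterwards the camera showed it within about 1 mm of the pocket's middle and square to under 1°. Its block top was at 49.8 mm, which means it was resting on the lifter.
- **Pressing:** I swung the clamp over from behind the handle, then pressed down from above. The force stayed at 6–8 N through the spring, then rose steeply once the fingertip was about 91.5 mm above the bench. I stopped at 22 N.
- **Last checks:** With the arm away, the side camera showed the handle's top at about 89 mm, the same height as when pressed, so the clamp stayed closed. The block top read about 40.5 mm, so the cassette's centre is near 37 mm. The tool read no force.
- **Not checked:** I could not measure the force the clamp still puts on the cassette after I let go. In the last wrist picture the gripper hid the cradle, so the final heights rest on the side camera alone. I never touched the loupe or the pliers on purpose, and they look unmoved in the pictures, but I did not measure them again.
- **One departure:** For two small downward steps (3 mm each) I ran the same typed move twice in a shell loop, instead of typing it out each time.

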